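# Jog the parts tumbler with its bayonet lid

### The job

Start the small parts tumbler by pressing its three keys right down, one at a time: the left one, then the right one, then the middle one (left and right as seen from the robot). Then put the bar-handled lid into the tumbler's pot, pushed fully home with its bar in line with the entry marks, and twist it clockwise (from above) half way to the lock, so that the bar points at the round dots on the rim; do not let it go on and click into the lock. The lid springs back when let go, so finish while still holding it at half way, and leave the other things on the bench where they are.

Things in the scene. Friction and masses are not known exactly. Their poses are not given: they have to be found in the camera images.
- tumbler: The parts tumbler, fixed to the bench: grey housing 205 (x) x 132 (y) x 32 mm high, three keys along its front (-x) edge, a round metal pot at its back. Origin: centre of its underside; x points from the keys to the pot, y to the left; turned by up to 0.35 rad. Marks on the pot's rim, each twice: a line = entry, round dot 45 degrees clockwise of it = half way, square at 90 = lock.
- pot_mouth (a point): Centre of the pot's mouth at the top of its steel rim, 95 mm above the bench, 45 mm behind (+x) the tumbler's origin; axes as the tumbler's. Rim 109 mm across, 5 mm thick; its hole 67 mm across, chamfered 3 mm, 26 mm deep, with two entry notches toward +x and -x, 20 mm wide, reaching 42 mm from the centre.
- lid: Lid, 150 g, on its plug. Origin: centre of the plug's underside. Plug 60 mm across, tapered below, 22 high; flange 88 across, z = 22 to 28; black bar handle along x, 80 long, 16 wide, z = 28 to 56. Two lugs at +x and -x: 14 wide, reaching 38 from the axis, z = 6 to 14. Fits either way round. Home, its flange lies on the rim (origin 22 mm below pot_mouth).
- jog_ring (a joint): Turn of the sprung ring under the rim that the lid's lugs carry along, rad, clockwise from above: 0 = entry, 0.785 = half way, 1.57 = lock. A spring turns it back to 0 (0.12 N m at half way). It lags the lid by up to 0.09 rad of play. From about 0.9 on the lugs meet spring balls, past which the lid clicks into the lock.
- key_left_top (a point): Left key (+y side). Round key, 20 mm across, one of three alike in a row 36 mm apart along the front (-x edge) of the machine, standing 10 mm out of its black collar (36 mm across). This point is the centre of its top face when up; z is up.
- key_middle_top (a point): Middle key. Round key, 20 mm across, one of three alike in a row 36 mm apart along the front (-x edge) of the machine, standing 10 mm out of its black collar (36 mm across). This point is the centre of its top face when up; z is up.
- key_right_top (a point): Right key (-y side). Round key, 20 mm across, one of three alike in a row 36 mm apart along the front (-x edge) of the machine, standing 10 mm out of its black collar (36 mm across). This point is the centre of its top face when up; z is up.
- key_left (a joint): Left key. How far it is pressed, m: 0 up, 0.006 fully down. A spring lifts it again; fully down takes 4.5 N.
- key_middle (a joint): Middle key. How far it is pressed, m: 0 up, 0.006 fully down. A spring lifts it again; fully down takes 4.5 N.
- key_right (a joint): Right key. How far it is pressed, m: 0 up, 0.006 fully down. A spring lifts it again; fully down takes 4.5 N.
- sanding_cork: Bystander: brown sanding block 64 x 111 x 30 mm lying flat; it and the lid may have changed places. Origin: centre of its underside.
- gauge: Bystander: wooden marking gauge, 225 mm long, 82 mm high, lying at the left. Origin: centre of its underside.
- wood_block: Bystander: softwood offcut 45 x 120 x 45 mm to the right of the tumbler. Origin: centre of the underside.
- screw_carton: Bystander: small carton of screws, 66 x 91 x 50 mm, at the back. Origin: centre of the underside.

How it is judged:
On the way, in this order (a step that is already met when the one before it is completed fails the run):
1. the left key is pressed down, the others up (value of joint key_left above 0.004 m and value of joint each of key_right, key_middle below 0.0015 m), for 0.02 s.
2. then the right key, the others up (value of joint key_right above 0.004 m and value of joint each of key_left, key_middle below 0.0015 m), for 0.02 s.
3. then the middle key, the others up (value of joint key_middle above 0.004 m and value of joint each of key_left, key_right below 0.0015 m), for 0.02 s.
4. then the lid sits fully home in the pot, not yet turned (z of lid in the frame of pot_mouth below -0.0195 m and horizontal distance between lid and pot_mouth below 0.005 m and angle between lid's own z axis and vertical below 0.06 rad and value of joint jog_ring below 0.2 rad and value of joint each of key_left, key_right, key_middle below 0.0015 m), for 0.1 s.
At the end, for the whole second after the job is handed in: The lid is home in the pot (origin at least 19.5 mm below the mouth, within 5 mm of its axis, upright within 0.06 rad), the ring under it is turned to half way (between 0.5 and 0.985 rad, nominal 0.785) and still, the fingers hold the lid with more than 1 N, and all three keys are up (z of lid in the frame of pot_mouth below -0.0195 m and horizontal distance between lid and pot_mouth below 0.005 m and angle between lid's own z axis and vertical below 0.06 rad and value of joint jog_ring between 0.5 and 0.985 rad and velocity of joint jog_ring between -0.1 and 0.1 rad/s and contact force between the fingers and lid above 1 N and value of joint each of key_left, key_right, key_middle below 0.0015 m); the arm keeps its last pose, push and grip.
It fails at once if the lid is turned on into the lock (value of joint jog_ring above 1.2 rad).
It fails at once if two keys are pressed together (value of joint each of key_left, key_right above 0.003 m or value of joint each of key_left, key_middle above 0.003 m or value of joint each of key_right, key_middle above 0.003 m).
It fails at once if a bystander is shifted by more than 30 mm (distance of any of sanding_cork, gauge, wood_block, screw_carton from where it was at the start of the episode above 0.03 m).
It also fails if it takes over 61 s, if anything falls off the work surface, if the arm or the gripper's body presses on something with over 40 N, if the wrist force passes 120 N, or if a joint passes its speed limit or range.

### The arm

A 7-joint arm with a two-finger parallel gripper is mounted at the origin on a cart in front of the work surface, level with it; the furniture and walls round the work are solid. World frame = base frame: x ahead of the robot, y to its left, z up, the work surface at z = 0. Lengths are in m, angles in rad, forces in N, time in s.
With the tool pointing down it reaches from about 0.4 to 0.875 m from the base axis. Payload 19.3 kg.
Tool frame: the origin (TCP) lies at the very end of the fingers, on their centre line; the grasp point (between the pads) lies 19 mm behind it; z points along the fingers, y is the line along which they close (so a half turn about z gives the same grasp; the last joint's range is limited). The gripper opens to 85 mm and grips with 20 to 120 N. Pads are 22 mm wide; open, the fingers measure 114 mm over their backs; the gripper's body (76 mm by 85 mm) begins 54 mm behind the grasp point. The pads swing forward as they close: fully open they stand 13 mm farther back than shut.
Start: joints at [1.187, 0.521, -0.036, 1.599, 0.021, 1.021, -0.113], TCP at [0.193, -0.594, 0.231] pointing down, gripper open.
Joint ranges: [-2.91, 2.91], [-0.3, 2.13], [-1.5, 1.42], [0.17, 2.43], [-1.26, 4.41], [0.16, 1.93], [-2.52, 2.52]. Speed limits (rad/s): [1.89, 1.89, 2.39, 2.39, 3.01, 3.01, 3.01].

### API

Orientations are given as [roll, pitch, yaw] about the fixed x, y, z axes, in that order (R = Rz(yaw) Ry(pitch) Rx(roll)).
In Python, from workcell import bot gives the robot as it stands.
- The arm moves only by the shell command python3 -m crank 'ROWS' [FORCE]. ROWS is a JSON object of lists of equal length, an entry for each row: "travel": the shift along the world's x, y, z in cm, a list of three; "turn": the turn, a rotation vector about the world's x, y, z in degrees, a list of three; "gripper": the closure, from 0 (fully open) to 1 (shut). A call has exactly 5 rows; each row is the pose to reach, as a shift and turn from the pose commanded when the call began; what a row does not reach only later rows make up. A row lasts 1/10 s, in which the tool goes at most 50 mm and 8.59 degrees, less where a joint would pass 70% of its speed; a pose out of reach is approached as far as the arm can. A call with a gripper value outside its range is refused whole. The fingers move at their own pace and stop on an object; FORCE is the grip in N (left out, the last holds). Time passes only in rows, so rows that repeat a pose let the fingers close, or fill a call up. It gives the time, the measured TCP pose, the force, the opening and the grip force at its end, in the units of the state.
- bot.observe(): the state, without advancing time (a new reading comes with each control period).
- bot.grab_frame(name): name is "side" or "top" or "wrist"; returns a dict with "pixels" (420x560x3 uint8, red, green, blue), "fx", "fy", "cx", "cy" (pixels), "extrinsics" (4x4, takes a point from world to camera coordinates). Camera axes: x right, y down, z forward; pixel columns grow to the right and rows downward; lengths in m; the calibration is good to about 2 mm. A picture is of the moment at which its call begins. There is no depth.
- bot.job_done(): hands the job in; it is judged then, once.
The state is a dict: "clock": time; "qpos": joint angles; "qd": joint speeds; "joint_efforts": joint torques, N m; "position": TCP position; "tool_rot": TCP orientation; "force": force on the tool from outside, world axes, zero at the start; "moment": the same for the moment, N m; "grip_width": finger opening in m; "finger_force": force on a finger pad.
Only numpy, scipy, OpenCV 4.12 (cv2) and the standard library are available. Lean on these libraries where they do the work, as an engineer would, in place of code of your own. Each camera call takes 0.05 s, during which the arm holds its last target. There are 200 camera calls.

## Working session

There is one attempt and no reset: what is moved stays moved. The work goes in short steps, Python scripts to look and compute and a shell command to move; the robot and the scene stay as the last step left them, time stands still between calls to the robot, and variables do not carry over. Pictures are saved under pics/ and viewed, at most 10 in all, crops included, and the job is handed in when it is done.

```bash
mkdir -p pics; ls; python3 - <<'E'
from workcell import bot
import cv2,numpy as np
s=bot.observe(); print({k:np.round(v,3).tolist() for k,v in s.items()})
for n in ("top","side"):
    f=bot.grab_frame(n); cv2.imwrite(f"pics/{n}0.png",f["pixels"][:,:,::-1]); print(n,f["fx"],f["fy"],f["cx"],f["cy"],np.round(f["extrinsics"],3).tolist())
E
```

```text
pics
{'clock': 0.0, 'qpos': [1.187, 0.522, -0.036, 1.6, 0.021, 1.021, -0.113], 'qd': [0.002, 0.001, 0.0, 0.0, -0.002, -0.002, -0.001], 'joint_efforts': [0.001, -92.711, 1.98, -36.995, 0.018, 0.008, -0.0], 'position': [0.193, -0.594, 0.231], 'tool_rot': [-3.14, 0.0, 0.314], 'force': [-0.259, 0.098, 0.025], 'moment': [-0.006, 0.032, 0.023], 'finger_force': 0.0, 'grip_width': 0.085}
top 380.7613933095092 380.7613933095092 281.3703344249151 212.2047453563331 [[-0.006, -1.0, -0.016, -0.085], [-0.993, 0.008, -0.116, 0.575], [0.117, 0.015, -0.993, 1.182], [0.0, 0.0, 0.0, 1.0]]
side 536.6988159129054 536.6988159129054 284.8479873225059 202.54528652383604 [[0.969, -0.247, 0.004, -0.589], [-0.164, -0.653, -0.739, 0.087], [0.185, 0.716, -0.674, 1.825], [0.0, 0.0, 0.0, 1.0]]
```

View pics/top0.png

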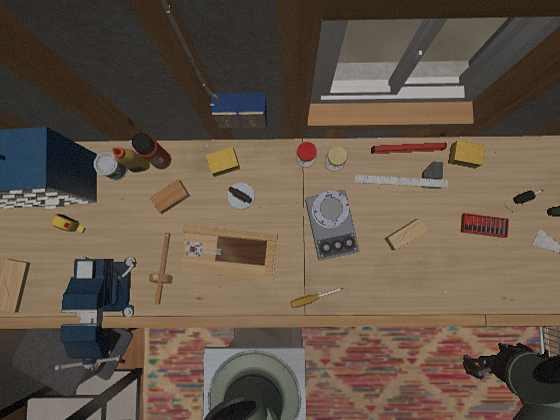

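View pics/side0.png

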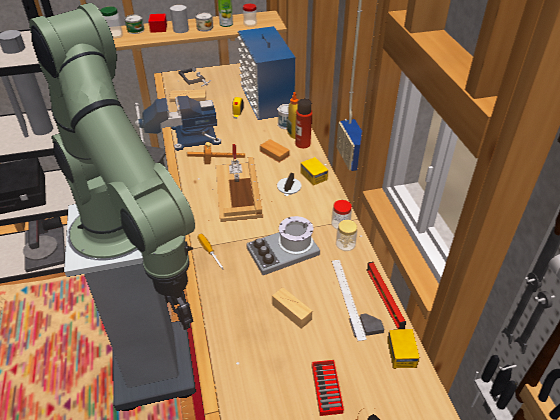

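Top view: pot near (331,208), keys near (325,249), (337,245), (348,242), and lid near (241,196). In the side view the pot is at (296,235) and the lid at (289,184). I'll get a coarse estimate next, then use the wrist camera.

```bash
cat > h.py <<'E'
import numpy as np,cv2
from workcell import bot
def ray(f,p):
    E=np.array(f["extrinsics"]);R,t=E[:3,:3],E[:3,3]
    d=R.T@np.array([(p[0]-f["cx"])/f["fx"],(p[1]-f["cy"])/f["fy"],1]);return -R.T@t,d/np.linalg.norm(d)
def plane(f,p,z):
    o,d=ray(f,p);return o+d*(z-o[2])/d[2]
def tri(rs):
    A=[np.eye(3)-np.outer(d,d) for o,d in rs]
    x=np.linalg.solve(sum(A),sum(a@o for a,(o,d) in zip(A,rs)))
    return x,[round(1e3*np.linalg.norm(a@(x-o)),1) for a,(o,d) in zip(A,rs)]
def proj(f,X):
    E=np.array(f["extrinsics"]);c=E[:3,:3]@np.array(X)+E[:3,3];return [f["fx"]*c[0]/c[2]+f["cx"],f["fy"]*c[1]/c[2]+f["cy"]]
def snap(cam,name):
    f=bot.grab_frame(cam);cv2.imwrite(f"pics/{name}.png",f["pixels"][:,:,::-1]);import pickle;pickle.dump(f,open(f"pics/{name}.pkl","wb"));return f
E
python3 - <<'E'
from h import *
t=snap("top","t1");s=snap("side","s1");w=snap("wrist","w1")
print("pot",plane(t,(331,208),.095),plane(s,(296,228),.095))
print("lid",plane(t,(241,196),.03),plane(s,(289,186),.03))
for p in ((325,249),(337,245),(348,242)):print("key",plane(t,p,.045))
E=np.array(w["extrinsics"]);print("wrist cam",-E[:3,:3].T@E[:3,3],E[:3,:3].round(2).tolist(),w["fx"])
E
```

```text
pot [ 0.57905887 -0.23989003  0.095     ] [ 0.58211218 -0.24324678  0.095     ]
lid [0.62869089 0.04085253 0.03      ] [0.63181992 0.03259927 0.03      ]
key [ 0.45678918 -0.22426397  0.045     ]
key [ 0.46896058 -0.26186734  0.045     ]
key [ 0.47805759 -0.29632902  0.045     ]
wrist cam [ 0.26034307 -0.57364112  0.3732933 ] [[0.31, -0.95, -0.0], [-0.91, -0.3, 0.28], [-0.27, -0.09, -0.96]] 322.2271595666412
```

```bash
python3 -m crank '{"travel":[[3,3,2],[6,6.5,4],[9,10,5],[12,13.3,5],[15,16.5,5]],"turn":[[0,0,0],[0,0,0],[0,0,0],[0,0,0],[0,0,0]],"gripper":[1,1,1,1,1]}' 20
python3 -m crank '{"travel":[[3,3.3,0],[6,6.6,0],[9,10,0],[12.7,13.9,0],[12.7,13.9,0]],"turn":[[0,0,0],[0,0,0],[0,0,0],[0,0,0],[0,0,0]],"gripper":[1,1,1,1,1]}'
python3 -m crank '{"travel":[[0,0,0],[0,0,0],[0,0,0],[0,0,0],[0,0,0]],"turn":[[0,0,0],[0,0,0],[0,0,0],[0,0,0],[0,0,0]],"gripper":[1,1,1,1,1]}'
python3 -c "
from h import *
snap('wrist','w2')"
```

```text
clock: 0.75
position: [0.3439, -0.428, 0.2818]
tool_rot: [3.141, -0.0, 0.314]
force: [1.2, -1.0, 0.4]
grip_width: 0.0123
finger_force: 0.0
clock: 1.25
position: [0.4739, -0.285, 0.2813]
tool_rot: [-3.14, -0.002, 0.321]
force: [-0.9, -0.6, 0.3]
grip_width: -0.0
finger_force: 0.0
clock: 1.75
position: [0.4695, -0.2911, 0.2813]
tool_rot: [3.141, 0.0, 0.313]
force: [0.3, 0.6, -0.2]
grip_width: 0.0002
finger_force: 0.0
```

View pics/w2.png

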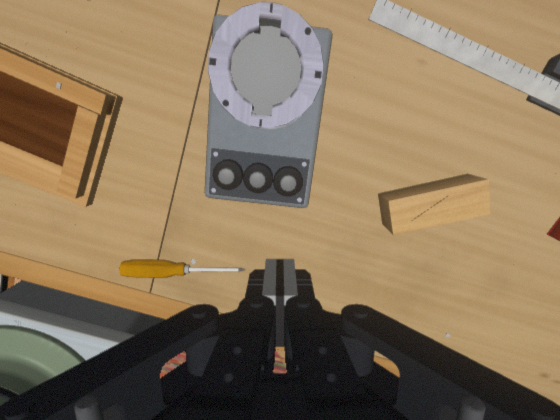

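The wrist view is clear. Key tops are at about (227,176), (258,178), (288,182) and the pot centre at (265,66). Entry marks are at (271,8) and (261,124), dots at (308,31) and (225,103). I'll take a second view for triangulation.

```bash
python3 -m crank '{"travel":[[0,4,0],[0,9,0],[0,9,0],[0,9,0],[0,9,0]],"turn":[[0,0,0],[0,0,0],[0,0,0],[0,0,0],[0,0,0]],"gripper":[1,1,1,1,1]}'
cat > meas.py <<'E'
from h import *
import sys
def feats(f,show=0):
    g=cv2.cvtColor(f["pixels"],cv2.COLOR_RGB2GRAY);hsv=cv2.cvtColor(f["pixels"],cv2.COLOR_RGB2HSV)
    keys=[]
    m=cv2.inRange(g,0,62);cs,h=cv2.findContours(m,cv2.RETR_CCOMP,cv2.CHAIN_APPROX_NONE)
    for c,hh in zip(cs,h[0]):
        a=cv2.contourArea(c)
        if hh[3]>=0 and 60<a<700:
            (x,y),r=cv2.minEnclosingCircle(c)
            if a/(np.pi*r*r)>.6 and y<270: keys.append((round(x,1),round(y,1),a))
    m=((hsv[...,1]<50)&(g>135)&(hsv[...,0]>105)).astype(np.uint8)
    m[260:]=0;m=cv2.morphologyEx(m,cv2.MORPH_CLOSE,np.ones((7,7)))
    cs,h=cv2.findContours(m,cv2.RETR_EXTERNAL,cv2.CHAIN_APPROX_NONE)
    c=max(cs,key=cv2.contourArea);return keys,cv2.fitEllipse(cv2.convexHull(c)),m
if __name__=="__main__":
    import pickle
    snap('wrist','w3')
    for n in ("w2","w3"):
        f=pickle.load(open(f"pics/{n}.pkl","rb"));k,e,m=feats(f);print(n,k,np.round(np.r_[e[0],e[1],e[2]],1));cv2.imwrite(f"pics/m{n}.png",m*255)
E
python3 meas.py
```

```text
clock: 2.3
position: [0.4698, -0.2014, 0.2814]
tool_rot: [3.141, 0.0, 0.313]
force: [0.4, 0.7, -0.5]
grip_width: -0.0001
finger_force: 0.0
w2 [(287.8, 182.6, 255.5), (256.6, 179.4, 259.5), (225.6, 175.6, 261.5)] [265.7  66.  114.7 131.3 171.2]
w3 [(359.5, 205.6, 254.5), (329.2, 202.5, 247.5), (299.0, 199.0, 255.5)] [344.7 118.9 128.2 171.4  17.4]
```

View pics/w3.png

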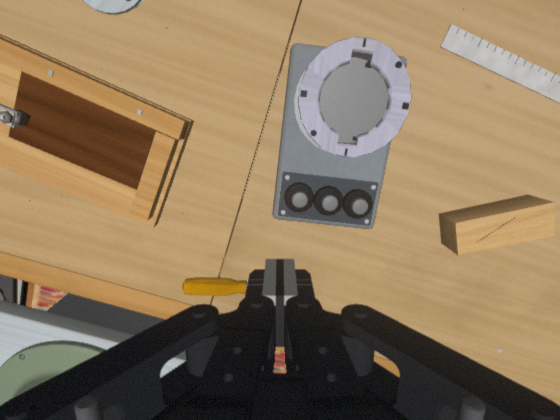

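The second view shows the key tops at (299,199), (329,202), (359,205) and the rim near (354,97). The rim mask leaked onto the housing, so I'll use a brighter threshold and pick up the marks as dark blobs on the rim.

```bash
cat > m2.py <<'E'
from meas import *
import pickle
F=[pickle.load(open(f"pics/{n}.pkl","rb")) for n in ("w2","w3")]
K=[];M=[];C=[]
for f,c0 in zip(F,((265,66),(354,97))):
    K.append(sorted(feats(f)[0])); g=cv2.cvtColor(f["pixels"],cv2.COLOR_RGB2GRAY)
    yy,xx=np.mgrid[:420,:560]; d=np.hypot(xx-c0[0],yy-c0[1])
    print("rim/housing grey",np.median(g[(d>42)&(d<54)]),g[c0[1]+75,c0[0]-10])
    m=((g>150)&(d<66)).astype(np.uint8)
    cs,_=cv2.findContours(m,cv2.RETR_EXTERNAL,cv2.CHAIN_APPROX_NONE);c=max(cs,key=cv2.contourArea)
    e=cv2.fitEllipse(cv2.convexHull(c));C.append(e[0]);print(np.round(np.r_[e[0],e[1],e[2]],1))
    dm=((g<110)&(d>40)&(d<56)).astype(np.uint8);n,l,st,ce=cv2.connectedComponentsWithStats(dm)
    b=[(np.degrees(np.arctan2(y-e[0][1],x-e[0][0])).round(),round(x,1),round(y,1),int(s[4])) for s,(x,y) in zip(st[1:],ce[1:]) if s[4]>4];print(sorted(b));M.append(sorted(b))
P=[tri([ray(F[i],K[i][j][:2]) for i in (0,1)]) for j in range(3)]
for p in P:print("key",p[0].round(4),p[1])
v=P[0][0]-P[2][0];print("yaw keys",np.arctan2(-v[0],v[1]))
x=tri([ray(F[i],C[i]) for i in (0,1)]);print("rim",x[0].round(4),x[1])
if len(M[0])==len(M[1]):
  Q=[tri([ray(F[i],M[i][j][1:3]) for i in (0,1)])for j in range(len(M[0]))]
  for q in Q:print(q[0].round(4),q[1])
E
python3 m2.py
```

```text
rim/housing grey 171.0 127
[263.4  63.9 121.3 130.2  20.3]
[(np.float64(-177.0), np.float64(212.4), np.float64(61.2), 40), (np.float64(-82.0), np.float64(269.3), np.float64(22.1), 177), (np.float64(-37.0), np.float64(306.7), np.float64(31.4), 23), (np.float64(11.0), np.float64(317.4), np.float64(74.2), 38), (np.float64(104.0), np.float64(252.5), np.float64(107.5), 8), (np.float64(134.0), np.float64(225.5), np.float64(102.5), 28)]
rim/housing grey 177.0 133
[356.2  95.6 127.1 129.6 146.7]
[(np.float64(-178.0), np.float64(303.4), np.float64(93.4), 35), (np.float64(-82.0), np.float64(361.8), np.float64(55.1), 116), (np.float64(-82.0), np.float64(363.6), np.float64(43.9), 11), (np.float64(-37.0), np.float64(397.2), np.float64(65.0), 24), (np.float64(11.0), np.float64(405.0), np.float64(105.5), 38), (np.float64(92.0), np.float64(354.8), np.float64(140.1), 30), (np.float64(101.0), np.float64(345.6), np.float64(150.7), 7), (np.float64(139.0), np.float64(313.3), np.float64(132.4), 22)]
key [ 0.4628 -0.2288  0.0527] [np.float64(0.1), np.float64(0.1)]
key [ 0.4697 -0.2641  0.0528] [np.float64(0.2), np.float64(0.2)]
key [ 0.4772 -0.2997  0.0525] [np.float64(0.2), np.float64(0.2)]
yaw keys 0.19985250885780254
rim [ 0.5821 -0.2406  0.1053] [np.float64(0.5), np.float64(0.5)]
```

```bash
cat >> m2.py <<'E'
print("---")
A=[((212.4,61.2),(303.4,93.4)),((317.4,74.2),(405,105.5)),((306.7,31.4),(397.2,65)),((225.5,102.5),(313.3,132.4))]
Q=[tri([ray(F[0],a),ray(F[1],b)]) for a,b in A]
for q in Q:print(q[0].round(4),q[1])
X=[q[0] for q in Q];print("mid",(X[0]+X[1])/2,(X[2]+X[3])/2)
v=X[0]-X[1];print("yaw sq",np.arctan2(-v[0],v[1]));v=X[2]-X[3];print("yaw dots",np.arctan2(v[1],v[0])+np.pi/4)
E
python3 m2.py|sed -n '/---/,$p'
```

```text
---
[ 0.5705 -0.1938  0.0953] [np.float64(0.1), np.float64(0.1)]
[ 0.5901 -0.2905  0.0955] [np.float64(0.1), np.float64(0.1)]
[ 0.621  -0.2691  0.0946] [np.float64(0.0), np.float64(0.0)]
[ 0.5394 -0.2149  0.0951] [np.float64(0.0), np.float64(0.0)]
mid [ 0.58032674 -0.24214733  0.09537294] [ 0.58018093 -0.24199706  0.09488718]
yaw sq 0.20011316551409913
yaw dots 0.19882468458495672
```

```bash
python3 -m crank '{"travel":[[-0.7,-2.7,-5],[-0.7,-2.7,-10],[-0.7,-2.7,-15],[-0.7,-2.7,-19],[-0.7,-2.7,-21.2]],"turn":[[0,0,-6.5],[0,0,-6.5],[0,0,-6.5],[0,0,-6.5],[0,0,-6.5]],"gripper":[1,1,1,1,1]}'
python3 -m crank '{"travel":[[0,0,0],[0,0,-1],[0,0,-1.7],[0,0,-2.25],[0,0,-2.25]],"turn":[[0,0,0],[0,0,0],[0,0,0],[0,0,0],[0,0,0]],"gripper":[1,1,1,1,1]}'

```

```text
clock: 2.85
position: [0.461, -0.2278, 0.0656]
tool_rot: [-3.139, 0.004, 0.199]
force: [0.0, 0.0, 0.2]
grip_width: -0.0002
finger_force: 0.0
clock: 3.35
position: [0.4638, -0.2283, 0.0489]
tool_rot: [3.14, -0.002, 0.2]
force: [-9.3, 2.0, 38.7]
grip_width: -0.0
finger_force: 19.5
```

The 38 N reading is well above the 4.5 N spring, so the left key is on its stop. Next is the right key.

```bash
python3 -m crank '{"travel":[[0,0,1.2],[0,0,2.2],[0.5,-2.5,2.2],[1.2,-6,2.2],[1.4,-7.1,2.2]],"turn":[[0,0,0],[0,0,0],[0,0,0],[0,0,0],[0,0,0]],"gripper":[1,1,1,1,1]}'
python3 -m crank '{"travel":[[0,0,0],[0,0,-1],[0,0,-1.7],[0,0,-2.15],[0,0,-2.15]],"turn":[[0,0,0],[0,0,0],[0,0,0],[0,0,0],[0,0,0]],"gripper":[1,1,1,1,1]}'

```

```text
clock: 3.85
position: [0.4772, -0.302, 0.0696]
tool_rot: [3.139, -0.001, 0.198]
force: [-0.3, 0.5, 1.3]
grip_width: 0.0001
finger_force: 0.0
clock: 4.35
position: [0.4771, -0.2976, 0.0488]
tool_rot: [3.141, 0.0, 0.201]
force: [-12.2, 6.8, 46.0]
grip_width: -0.0
finger_force: 22.8
```

```bash
python3 -m crank '{"travel":[[0,0,1.2],[0,0,2.2],[-0.3,1.5,2.2],[-0.65,3.3,2.2],[-0.7,3.55,2.2]],"turn":[[0,0,0],[0,0,0],[0,0,0],[0,0,0],[0,0,0]],"gripper":[1,1,1,1,1]}'
python3 -m crank '{"travel":[[0,0,0],[0,0,-1],[0,0,-1.7],[0,0,-2.15],[0,0,-2.15]],"turn":[[0,0,0],[0,0,0],[0,0,0],[0,0,0],[0,0,0]],"gripper":[1,1,1,1,1]}'
python3 -m crank '{"travel":[[0,0,1.5],[0,0,5],[0,0,10],[0,0,15],[0,0,20]],"turn":[[0,0,0],[0,0,0],[0,0,0],[0,0,0],[0,0,0]],"gripper":[1,1,1,1,0.5]}'

```

```text
clock: 4.85
position: [0.4693, -0.2598, 0.0688]
tool_rot: [-3.14, 0.001, 0.203]
force: [0.3, -0.4, 0.9]
grip_width: -0.0003
finger_force: 0.0
clock: 5.35
position: [0.4701, -0.2635, 0.0488]
tool_rot: [3.141, -0.0, 0.2]
force: [-9.5, 5.2, 43.1]
grip_width: 0.0001
finger_force: 21.6
clock: 5.85
position: [0.4694, -0.2632, 0.2491]
tool_rot: [-3.141, 0.001, 0.2]
force: [0.3, -0.5, -0.1]
grip_width: 0.0132
finger_force: 0.0
```

```bash
python3 -m crank '{"travel":[[1.5,4.5,1],[3,9,2],[5,13.5,3],[7,18,3],[8,22,3]],"turn":[[0,0,0],[0,0,0],[0,0,0],[0,0,0],[0,0,0]],"gripper":[0,0,0,0,0]}'
python3 -m crank '{"travel":[[0,1,0],[0,1,0],[0,1,0],[0,1,0],[0,1,0]],"turn":[[0,0,0],[0,0,0],[0,0,0],[0,0,0],[0,0,0]],"gripper":[0,0,0,0,0]}'
python3 -c "
from h import *
snap('wrist','w4')"
python3 -m crank '{"travel":[[0,4.5,0],[0,9,0],[0,9,0],[0,9,0],[0,9,0]],"turn":[[0,0,0],[0,0,0],[0,0,0],[0,0,0],[0,0,0]],"gripper":[0,0,0,0,0]}'
python3 -c "
from h import *
f=snap('wrist','w5')
import pickle
g=pickle.load(open('pics/w4.pkl','rb'))
cv2.imwrite('pics/w45.png',np.hstack([x['pixels'][:270,:,::-1] for x in (g,f)])[:, :1120] if 0 else np.vstack([x['pixels'][:270,:,::-1] for x in (g,f)]))"
```

```text
clock: 6.35
position: [0.551, -0.0408, 0.2773]
tool_rot: [-3.141, -0.0, 0.201]
force: [0.1, -0.7, -0.8]
grip_width: 0.0848
finger_force: 0.0
clock: 6.85
position: [0.5497, -0.0344, 0.2777]
tool_rot: [3.141, 0.0, 0.198]
force: [-0.6, 0.9, 0.1]
grip_width: 0.0857
finger_force: 0.0
clock: 7.4
position: [0.55, 0.0558, 0.2778]
tool_rot: [3.141, 0.0, 0.199]
force: [0.4, -0.3, 0.6]
grip_width: 0.0851
finger_force: 0.0
```

View pics/w45.png

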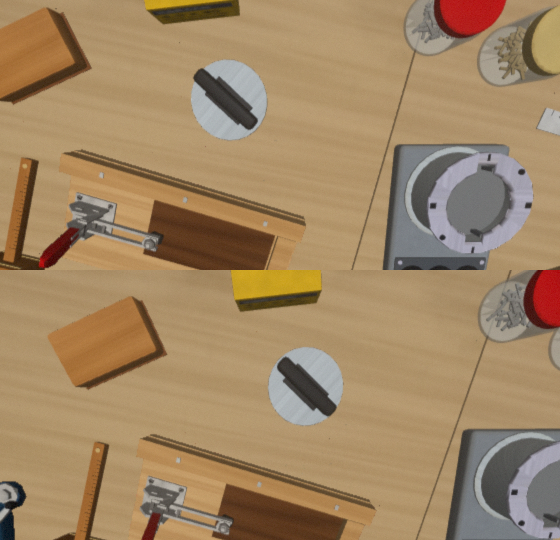

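Lid disc is at (229,100) in view 4 and (306,116) in view 5, with its dark bar running upper-left to lower-right. The clamp board below it is low clutter.

```bash
cat > m3.py <<'E'
from h import *
import pickle
F=[pickle.load(open(f"pics/{n}.pkl","rb")) for n in ("w4","w5")]
B=[];D=[];EE=[]
for f,c0 in zip(F,((229,100),(306,116))):
    g=cv2.cvtColor(f["pixels"],cv2.COLOR_RGB2GRAY);hsv=cv2.cvtColor(f["pixels"],cv2.COLOR_RGB2HSV)
    yy,xx=np.mgrid[:420,:560]; d=np.hypot(xx-c0[0],yy-c0[1])
    m=((g<75)&(d<46)).astype(np.uint8);c=max(cv2.findContours(m,0,1)[0],key=cv2.contourArea)
    r=cv2.minAreaRect(c);b=cv2.boxPoints(r);print("bar",np.round(r[0],1),np.round(r[1],1),round(r[2],1));B.append(r[0])
    # end midpoints
    s=[np.linalg.norm(b[1]-b[0]),np.linalg.norm(b[2]-b[1])]
    e=[(b[0]+b[1])/2,(b[2]+b[3])/2] if s[0]<s[1] else [(b[1]+b[2])/2,(b[3]+b[0])/2]
    EE.append(sorted(map(tuple,e)))
    m=((hsv[...,1]<45)&(d<50)|(g<75)&(d<46)).astype(np.uint8);c=max(cv2.findContours(m,0,1)[0],key=cv2.contourArea)
    e=cv2.fitEllipse(cv2.convexHull(c));print("disc",np.round(np.r_[e[0],e[1],e[2]],1));D.append(e[0])
for n,L in (("bar",B),("disc",D)):
    x=tri([ray(F[i],L[i]) for i in (0,1)]);print(n,x[0].round(4),x[1])
X=[tri([ray(F[i],EE[i][j]) for i in (0,1)]) for j in (0,1)]
for x in X:print("end",x[0].round(4),x[1])
v=X[1][0]-X[0][0];print("len",np.linalg.norm(v),"bar angle",np.degrees(np.arctan2(v[1],v[0])))
for z,L in((.056,B),(.028,D)):print([plane(F[i],L[i],z).round(4) for i in (0,1)])
for i in (0,1):
    a,b=[plane(F[i],p,.056) for p in EE[i]];v=b-a;print("ang",np.degrees(np.arctan2(v[1],v[0])))
E
python3 m3.py
```

```text
bar [225.4  98.2] [78.5 21.6] 43.4
disc [228.1  99.   75.3  82.5 153.6]
bar [305.2 117.2] [72.8 21.2] 45.0
disc [305.1 115.9  74.6  78.6  13.2]
bar [0.6326 0.0419 0.0445] [np.float64(1.0), np.float64(1.0)]
disc [0.6337 0.0413 0.0292] [np.float64(0.2), np.float64(0.2)]
end [0.6531 0.0752 0.0472] [np.float64(1.1), np.float64(1.1)]
end [0.6109 0.0065 0.0412] [np.float64(0.9), np.float64(0.9)]
len 0.08085200056620426 bar angle -121.56636886233609
[array([0.6332, 0.0399, 0.056 ]), array([0.6312, 0.0427, 0.056 ])]
[array([0.634 , 0.0415, 0.028 ]), array([0.6336, 0.0412, 0.028 ])]
ang -121.47084280365578
ang -121.691284773027
```

```bash
python3 -m crank '{"travel":[[2,0,-2],[4.5,-0.5,-5],[7,-1,-8],[8.4,-1.4,-11],[8.4,-1.4,-14]],"turn":[[0,0,8.5],[0,0,17],[0,0,25.5],[0,0,34],[0,0,42.5]],"gripper":[0,0,0,0,0]}' 80
python3 -m crank '{"travel":[[0,0,0],[0,0,0],[0,0,-2],[0,0,-3],[0,0,-3]],"turn":[[0,0,4.5],[0,0,4.5],[0,0,4.5],[0,0,4.5],[0,0,4.5]],"gripper":[0,0,0,0,0]}'
python3 -c "
from h import *
print(bot.observe()['qpos'].__repr__())
f=snap('wrist','w6')"
```

```text
clock: 7.95
position: [0.6353, 0.0408, 0.1361]
tool_rot: [3.141, -0.0, 0.945]
force: [0.5, -0.8, 0.6]
grip_width: 0.0856
finger_force: 0.0
clock: 8.45
position: [0.6334, 0.0425, 0.107]
tool_rot: [-3.141, 0.001, 1.019]
force: [-0.1, 0.9, 1.0]
grip_width: 0.0855
finger_force: 0.0
array([ 0.114573  ,  0.71159833, -0.41919405,  1.65414045,  0.36020959,
        0.85481865, -1.00590949])
```

View pics/w6.png

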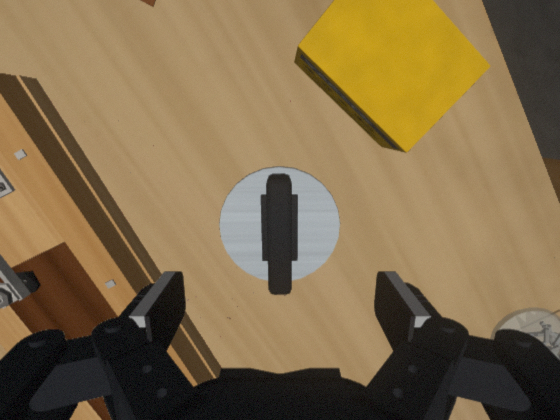

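The bar is upright in the image, centred between the fingers at x≈280, and aligned with the tool. I'll descend and grip.

```bash
python3 -m crank '{"travel":[[0,-0.1,-3],[0,-0.1,-5.5],[0,-0.1,-7],[0,-0.1,-7.4],[0,-0.1,-7.4]],"turn":[[0,0,0],[0,0,0],[0,0,0],[0,0,0],[0,0,0]],"gripper":[0,0,0,0,1]}' 80
python3 -m crank '{"travel":[[0,0,0],[0,0,0],[0,0,0],[0,0,0],[0,0,0]],"turn":[[0,0,0],[0,0,0],[0,0,0],[0,0,0],[0,0,0]],"gripper":[1,1,1,1,1]}'

```

```text
clock: 9.0
position: [0.6341, 0.0422, 0.0342]
tool_rot: [3.141, -0.0, 1.02]
force: [0.4, 0.0, 0.6]
grip_width: 0.0734
finger_force: 0.0
clock: 9.5
position: [0.6341, 0.0421, 0.0344]
tool_rot: [3.141, -0.0, 1.021]
force: [-1.2, 0.5, 6.5]
grip_width: 0.0142
finger_force: 78.1
```

```bash
python3 -m crank '{"travel":[[0,0,2],[0,0,6],[0,-2,10.5],[-1,-5,15],[-2,-9,17]],"turn":[[0,0,0],[0,0,0],[0,0,-7],[0,0,-15],[0,0,-23]],"gripper":[1,1,1,1,1]}'
python3 -m crank '{"travel":[[-1,-4.5,0],[-2,-9,0],[-3,-13.5,0],[-3.4,-17.5,0],[-3.4,-19.4,0]],"turn":[[0,0,-8],[0,0,-16],[0,0,-23],[0,0,-24],[0,0,-24]],"gripper":[1,1,1,1,1]}'
python3 -m crank '{"travel":[[0,0,0],[0,0,0],[0,0,0],[0,0,0],[0,0,0]],"turn":[[0,0,0],[0,0,0],[0,0,0],[0,0,0],[0,0,0]],"gripper":[1,1,1,1,1]}'
python3 -c "
from h import *
f=snap('wrist','w7')"
```

```text
clock: 10.0
position: [0.6146, -0.0464, 0.207]
tool_rot: [3.141, -0.004, 0.617]
force: [1.6, -0.9, -1.8]
grip_width: 0.0145
finger_force: 78.6
clock: 10.5
position: [0.5784, -0.2461, 0.2038]
tool_rot: [3.14, 0.001, 0.195]
force: [-0.1, 0.5, -1.5]
grip_width: 0.0143
finger_force: 78.6
clock: 11.0
position: [0.5802, -0.241, 0.2038]
tool_rot: [-3.141, -0.0, 0.201]
force: [0.1, -0.7, -1.8]
grip_width: 0.0143
finger_force: 78.6
```

View pics/w7.png

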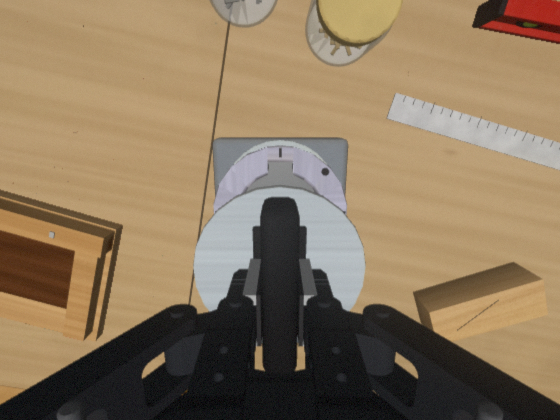

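Held lid is aligned: bar and entry mark both lie at x≈280, and the flange spans x=194–365 with its front edge at row 186. I'll check the lid's centre relative to the TCP.

```bash
python3 - <<'E'
from h import *
import pickle
f=pickle.load(open("pics/w7.pkl","rb"));hsv=cv2.cvtColor(f["pixels"],cv2.COLOR_RGB2HSV);g=hsv[...,2]
T=np.array([.5802,-.241]);a=.2005;ux=np.array([np.cos(a),np.sin(a)]);uy=np.array([-ux[1],ux[0]])
lab=cv2.cvtColor(f["pixels"],cv2.COLOR_RGB2LAB)
m=((abs(hsv[...,0].astype(int)-104)<8)&(hsv[...,1]>8)&(hsv[...,1]<60)&(g>140)).astype(np.uint8)
print("hsv flange",hsv[250,215],"rim",hsv[175,240])
c=max(cv2.findContours(m,0,1)[0],key=cv2.contourArea)[:,0]
P=np.array([plane(f,p,.1974)[:2]-T for p in c]);Q=np.c_[P@ux,P@uy]
h=cv2.convexHull(Q.astype(np.float32))[:,0];h=h[(h[:,0]>-.005)&(np.hypot(*h.T)>.038)]
A=np.c_[2*h,np.ones(len(h))];s=np.linalg.lstsq(A,(h**2).sum(1),rcond=None)[0]
print(len(h),"centre in tool",s[:2].round(4),"r",np.sqrt(s[2]+s[:2]@s[:2]).round(4))
p=plane(f,(280,153),.095)[:2];d=p-[.5803,-.2421];print("entry mark dir",np.arctan2(d[1],d[0]),np.hypot(*d))
E
```

```text
hsv flange [ 99  17 191] rim [124  21 186]
39 centre in tool [-0.0003 -0.0007] r 0.0423
entry mark dir 0.19554046483775084 0.04901630785647111
```

```bash
python3 -m crank '{"travel":[[0.05,-0.1,-2],[0.05,-0.1,-4],[0.05,-0.1,-5.5],[0.05,-0.1,-6.5],[0.05,-0.1,-7]],"turn":[[0,0,0],[0,0,0],[0,0,0],[0,0,0],[0,0,0]],"gripper":[1,1,1,1,1]}'
python3 -m crank '{"travel":[[0,0,-0.8],[0,0,-1.6],[0,0,-2.3],[0,0,-2.5],[0,0,-2.5]],"turn":[[0,0,0],[0,0,0],[0,0,0],[0,0,0],[0,0,0]],"gripper":[1,1,1,1,1]}'
```

```text
clock: 11.55
position: [0.5803, -0.2426, 0.1329]
tool_rot: [-3.141, 0.001, 0.201]
force: [0.3, -0.6, -0.7]
grip_width: 0.0141
finger_force: 78.6
clock: 12.05
position: [0.5804, -0.2427, 0.1084]
tool_rot: [-3.141, 0.0, 0.2]
force: [-0.6, -0.0, -1.5]
grip_width: 0.0141
finger_force: 78.6
```

```bash
python3 -m crank '{"travel":[[0,0,-0.05],[0,0,-0.1],[0,0,-0.15],[0,0,-0.2],[0,0,-0.2]],"turn":[[0,0,0],[0,0,0],[0,0,0],[0,0,0],[0,0,0]],"gripper":[1,1,1,1,1]}'
```

```text
clock: 12.55
position: [0.5806, -0.2428, 0.1073]
tool_rot: [3.141, -0.0, 0.2]
force: [-3.5, 1.7, 7.6]
grip_width: 0.0143
finger_force: 79.8
```

The lid is home: contact came at TCP z 0.1073 against an expected 0.1074. Now the slow clockwise twist.

```bash
python3 -m crank '{"travel":[[0,0,0],[0,0,0],[0,0,0],[0,0,0],[0,0,0]],"turn":[[0,0,0],[0,0,-5],[0,0,-11],[0,0,-17],[0,0,-22]],"gripper":[1,1,1,1,1]}'
python3 -c "
from h import *
s=bot.observe();print(s['moment'],s['qpos'])"
python3 -m crank '{"travel":[[0,0,0],[0,0,0],[0,0,0],[0,0,0],[0,0,0]],"turn":[[0,0,-6],[0,0,-12],[0,0,-18],[0,0,-22],[0,0,-25]],"gripper":[1,1,1,1,1]}'
python3 -m crank '{"travel":[[0,0,0],[0,0,0],[0,0,0],[0,0,0],[0,0,0]],"turn":[[0,0,0],[0,0,0],[0,0,0],[0,0,0],[0,0,0]],"gripper":[1,1,1,1,1]}'
python3 -c "
from h import *
s=bot.observe();print(s['moment'],s['qpos'])
snap('wrist','w8')"
```

```text
clock: 13.05
position: [0.5813, -0.2427, 0.1074]
tool_rot: [-3.142, -0.002, -0.187]
force: [2.4, 1.7, 4.9]
grip_width: 0.0143
finger_force: 79.4
[ 0.1619697  -0.18471719  0.13522622] [ 0.37515096  0.67427791 -0.11022265  1.68301414  0.09668882  0.78770954
 -1.53751675]
clock: 13.55
position: [0.5815, -0.2424, 0.1074]
tool_rot: [-3.141, -0.002, -0.622]
force: [3.1, 3.2, 4.9]
grip_width: 0.0145
finger_force: 79.5
clock: 14.05
position: [0.5814, -0.2423, 0.1074]
tool_rot: [-3.14, -0.002, -0.619]
force: [1.7, 3.3, 6.2]
grip_width: 0.0143
finger_force: 79.8
[ 0.56038118 -0.29411009 -0.00217072] [ 0.29865177  0.67383657  0.00378982  1.68751625 -0.00445218  0.77837847
 -1.88463678]
```

View pics/w8.png

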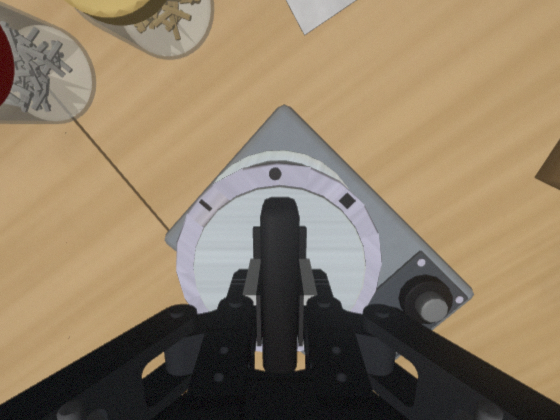

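The bar points at the round dot at (275,173), slightly past it to take up the play. The flange sits on the rim, the turn is about 0.82 rad, and the grip reads 80 N, so I'm handing in.

```bash
python3 -c "
from workcell import bot
print(bot.job_done())"
```

```text
the job is handed in; nothing more can be done
None
```

I pressed the keys in order (left, right, middle), put the lid fully home in the pot, twisted it clockwise to about 0.82 rad and handed in at about 14 s, still holding it with 80 N; no verdict was returned.

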